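Clear the carving board

TASK

Clear the carving board: first take the red ear defenders off it and lower them over the brass rail without letting them drop, so that they hang there by their headband with one ear cup on each side. Then take the yellow scraper from its stand and sweep the three dark wood chips off the board into the green tray with it, not with the fingers, and put the scraper back upright in its stand. Leave the other tools and things where they are.

Things in the scene. Friction and masses are not known exactly. Their poses are not given: they have to be found in the camera images.
- board: plywood carving board, fixed, top surface 45 mm above the bench. Origin: on the bench under the middle of the working area; it extends 120 mm to -x, 130 mm to +x and 130 mm to either side in y. A small blue clamp stands 17 mm above its top at the middle of its +x edge (from x = 114 mm on). Its frame's z is up.
- tray: open green chip tray, fixed, 250 (x) x 110 (y) x 30 mm high, walls and floor 4 mm; stands 2 mm beside the board's +y or -y edge, its rim 15 mm below the board's top, turned like the board. Origin: centre of its underside, on the bench.
- stand: grey open scraper stand on the other side of the board, fixed, 230 (x) x 56 (y) x 26 mm high, walls and floor 6 mm (inside 218 x 44 mm), turned like the board. Origin: centre of its underside, on the bench.
- rail: round brass rail 16 mm in diameter, its axis along the body's x, 170 mm above the bench, between two dark wooden posts (faces 232 mm apart; their tops 180 mm high). Fixed. Origin: on the bench below the rail's middle. It may stand on the left or the right of the bench.
- rail_top (a point): top of the brass rail at its middle, 178 mm above the bench
- ears: ear defenders, 0.2 kg, standing on their red and black cups; 160 mm high, 176 mm wide (y). Origin: centre of the underside, z up, y from cup to cup; arch in the y-z plane. Cups 56 (x) x 38 (y) x 72 mm high, inner faces 100 mm apart. Atop the arch a black crown pad 30 (x) x 46 (y) x 17 mm, 143 to 160 mm above the origin: grip its x faces with the fingertips, not reaching below it
- ears_crown (a point): middle of the underside of the crown pad (143 mm above the ears' origin); it rests on the rail when hung
- scraper: scraper block: yellow bar with steel edge 200 (x) x 26 (y) x 36 mm high, on it in the middle a dark wooden handle 75 (x) x 26 (y) mm reaching to 100 mm above the origin. Stands in its stand, long side along the stand's x. Origin: centre of its underside. 0.25 kg.
- scraper_grip (a point): point in the handle, 75 mm above the scraper's underside, where it is to be gripped across its 26 mm
- rack: wooden block with four upright gouges, 200 x 60 mm, 165 mm high, fixed, on the other side of the bench from the rail. Origin: centre of its underside.
- chip_a: dark wood chip 42 x 26 x 14 mm, on the half of the board nearer the robot. Origin: centre of its underside.
- chip_b: dark wood chip 42 x 26 x 14 mm, on the half of the board nearer the robot. Origin: centre of its underside.
- chip_c: dark wood chip 42 x 26 x 14 mm, on the board between the ear cups, under the arch. Origin: centre of its underside.
- carving: laminated carved wood block 100 x 108 x 78 mm behind the board; not to be disturbed. Origin: centre of its underside (of the handle and blade line for tools).
- mallet: wooden mallet with a green band, 235 mm long, head 110 x 75 x 65 mm at its +x end, lying at the back; not to be disturbed. Origin: centre of its underside (of the handle and blade line for tools).
- gouge_a: gouge with a medium-brown handle, 220 mm long (along x), 22 mm high, lying on the right, nearer the robot than the board; not to be disturbed. Origin: centre of its underside (of the handle and blade line for tools).
- gouge_b: gouge with a dark handle, 220 mm long (along x), 22 mm high, lying on the left, nearer the robot than the board; not to be disturbed. Origin: centre of its underside (of the handle and blade line for tools).
- glue: yellow glue bottle, 60 mm in diameter, 160 mm high, at the back; not to be disturbed. Origin: centre of its underside (of the handle and blade line for tools).
- wax: flat brass-coloured tin, 70 mm in diameter, 35 mm high, at the back on the right; not to be disturbed. Origin: centre of its underside (of the handle and blade line for tools).

How it is judged (in metres and radians):
On the way, in this order (a step that is already met when the one before it is completed fails the run):
1. the ear defenders hang by their headband over the brass rail, released (x of ears_crown in the frame of rail between -0.09 and 0.09 m and y of ears_crown in the frame of rail between -0.025 and 0.025 m and z of ears_crown in the frame of rail between 0.165 and 0.195 m and angle between ears's own z axis and vertical below 0.4 rad and angle between the y axis of ears and the y axis of rail, either way round below 0.5 rad and contact force between ears and rail above 0.5 N and contact force between the fingers and ears below 0.1 N and linear speed of ears below 0.05 m/s), for 0.3 s.
2. the scraper is lifted out of its stand (z of scraper in the frame of stand above 0.03 m and contact force between the fingers and scraper above 0.5 N), for 0.2 s.
3. all three chips lie in the tray while the scraper is in the gripper (x of chip_a in the frame of tray between -0.125 and 0.125 m and y of chip_a in the frame of tray between -0.055 and 0.055 m and z of each of chip_a, chip_b, chip_c in the frame of tray below 0.03 m and x of chip_b in the frame of tray between -0.125 and 0.125 m and y of chip_b in the frame of tray between -0.055 and 0.055 m and x of chip_c in the frame of tray between -0.125 and 0.125 m and y of chip_c in the frame of tray between -0.055 and 0.055 m and contact force between the fingers and scraper above 0.5 N), for 0.2 s.
At the end, for the whole second after the job is handed in: Ear defenders at rest on the rail: crown on it, within 25 mm sideways and 90 mm of its middle, upright within 0.4 rad, arch across it within 0.5 rad. All three chips inside the tray, below its rim. Scraper released in its stand, down on the floor (6 mm), upright within 0.2 rad (all of step 1 and x of chip_a in the frame of tray between -0.125 and 0.125 m and y of chip_a in the frame of tray between -0.055 and 0.055 m and z of each of chip_a, chip_b, chip_c in the frame of tray below 0.03 m and x of chip_b in the frame of tray between -0.125 and 0.125 m and y of chip_b in the frame of tray between -0.055 and 0.055 m and x of chip_c in the frame of tray between -0.125 and 0.125 m and y of chip_c in the frame of tray between -0.055 and 0.055 m and x of scraper in the frame of stand between -0.015 and 0.015 m and y of scraper in the frame of stand between -0.014 and 0.014 m and z of scraper in the frame of stand below 0.012 m and angle between scraper's own z axis and vertical below 0.2 rad and contact force between the fingers and scraper below 0.1 N and linear speed of scraper below 0.02 m/s); the robot touches nothing.
It fails at once if the ear defenders are dropped: let go of and falling faster than 0.6 m/s (from about 20 mm) (linear speed of ears above 0.6 m/s and contact force between the fingers and ears below 0.1 N).
It fails at once if the fingers push a chip (contact force between the fingers and chip_a above 0.5 N or contact force between the fingers and chip_b above 0.5 N or contact force between the fingers and chip_c above 0.5 N).
It fails at once if another tool or thing is moved by more than 25 mm (distance of any of carving, mallet, gouge_a, gouge_b, glue, wax from where it was at the start of the episode above 0.025 m).
It also fails if it takes over 72 s, if anything falls off the work surface, if the arm or the gripper's body presses on something with over 40 N, if the wrist force passes 120 N, or if a joint passes its speed limit or range.

ROBOT

A 6-joint arm with a two-finger parallel gripper is mounted at the origin on the work surface. World frame = base frame: x ahead of the robot, y to its left, z up, the work surface at z = 0. Lengths are in mm, angles in rad, forces in N, time in s.
With the tool pointing down it reaches from about 400 to 925 mm from the base axis. Payload 12.5 kg.
Tool frame: the origin (TCP) lies midway between the tips of the shut fingers; the grasp point (between the pads) lies 19 mm behind it; z points along the fingers, y is the line along which they close (so a half turn about z gives the same grasp; the last joint's range is limited). The gripper opens to 95 mm and grips with 3 to 60 N. Pads are 20 mm wide; open, the fingers measure 119 mm over their backs; the gripper's body (75 mm by 180 mm) begins 59 mm behind the grasp point.
Start: joints at [-1.341, 0.491, 1.559, -0, 1.092, -0.106], TCP at [205.976, -590.102, 214.661] pointing down, gripper open.
Joint ranges: [-3.1, 3.1], [-0.84, 2.19], [0.05, 2.79], [-1.13, 4.28], [0.06, 2.93], [-2.69, 2.69]. Speed limits (rad/s): [2.22, 2.22, 2.79, 3.14, 3.14, 3.14].

INTERFACE

Orientations are given as [roll, pitch, yaw] about the fixed x, y, z axes, in that order (R = Rz(yaw) Ry(pitch) Rx(roll)).
In Python, from cell import env gives the robot as it stands.
- The arm moves only by the shell command python3 -m inch 'ROWS'. ROWS is JSON, a list of rows, each a list of 7 numbers: the turn, a rotation vector about the tool's x, y, z in rad, then the shift along the tool's x, y, z in cm, then the closure, from -1 (fully open) to 1 (shut). A call has 1 to 20 rows; each row shifts and turns the commanded pose from where the row before left it, along the tool's axes as they then stand; what a row does not reach is not made up. A row lasts 1/8 s, in which the tool goes at most 62.5 mm and 10.7 degrees, less where a joint would pass 70% of its speed; a pose out of reach is approached as far as the arm can. A call with a gripper value outside its range is refused whole. The fingers move at their own pace and stop on an object; the grip force is fixed at half the most. Time passes only in rows, so rows that do not move let the fingers close. It gives the time, the measured TCP pose, the force, the opening and the grip force at its end, in the units of the state.
- env.state(): the state, without advancing time (a new reading comes with each control period).
- env.read_camera(name): name is "scene" or "top" or "wrist"; returns a dict with "img" (400x640x3 uint8, red, green, blue), "depth" (400x640 float32, mm along the optical axis (not along the pixel's ray), 0 where there is no reading), "fx", "fy", "cx", "cy" (pixels), "D" ([k1, k2, p1, p2, k3] as OpenCV has them; the pictures are not rectified), "position" and "orientation" of the camera in the world. Camera axes: x right, y down, z forward; pixel columns grow to the right and rows downward; lengths in mm; the calibration is good to about 2 mm. A picture is of the moment at which its call begins.
- env.job_done(): hands the job in; it is judged then, once.
Trained networks look in a picture, given as the dict that the camera call returned (one of the last four; its "shot" number tells which), for a name from the list of things; names that differ only in an ending like _2 or _b are one class to them, and where a whole thing is asked for, a point or a joint stands for the part that bears it (a point fixed in the world has none). Each returns a list of dicts, best first, with "score" (0 to 1); they miss things now and then, are a little off and sometimes report something else, mostly with a low value. They report only what shows in the picture. A call takes as long as a camera call.
- env.find_in(picture, target): "centre" ([x, y, z] in mm, in the coordinates of the camera as it stood for that picture, good to about 4 mm: the middle of the surface that is visible of it).
- env.trace(picture, target): "mask" (400x640 bool, what is visible of it).
The state is a dict: "t": time; "joints": joint angles; "qvel": joint speeds; "tau": joint torques, N m; "eef_pos": TCP position; "tcp_rot": TCP orientation; "ft_force": force on the tool from outside, world axes, zero at the start; "moment": the same for the moment, N m; "opening": opening from 0.0 (shut) to 1.0 (fully open); "grip_force": force on a finger pad.
Only numpy, scipy, OpenCV 4.12 (cv2) and the standard library are available. Lean on these libraries where they do the work, as an engineer would, in place of code of your own. Each camera call takes 0.05 s, during which the arm holds its last target. There are 200 camera calls.

## Working session

There is one attempt and no reset: what is moved stays moved. The work goes in short steps, Python scripts to look and compute and a shell command to move; the robot and the scene stay as the last step left them, time stands still between calls to the robot, and variables do not carry over. Pictures are saved under pics/ and viewed, at most 10 in all, crops included, and the job is handed in when it is done.

```bash
ls; mkdir -p pics; cat > h.py <<'E'
import numpy as np, cv2, json
from scipy.spatial.transform import Rotation as R
from cell import env
def rot(o):
    return R.from_euler('xyz', o).as_matrix()
def cloud(c):
    h,w=c['depth'].shape
    u,v=np.meshgrid(np.arange(w),np.arange(h))
    K=np.array([[c['fx'],0,c['cx']],[0,c['fy'],c['cy']],[0,0,1.]])
    p=cv2.undistortPoints(np.stack([u,v],-1).reshape(-1,1,2).astype(np.float32),K,np.array(c['D'])).reshape(h,w,2)
    P=np.dstack([p,np.ones((h,w))])*c['depth'][...,None]
    return P@rot(c['orientation']).T+np.array(c['position'])
def save(c,n): cv2.imwrite('pics/'+n+'.png',c['img'][...,::-1])
def towards(p): # shift in tool axes, cm
    s=env.state(); return np.array(rot(s['tcp_rot'])).T@(np.array(p)-s['eef_pos'])/10
E
python3 - <<'E'
from h import *
for n in ['top','scene']:
    c=env.read_camera(n); save(c,n+'0'); print(n,c['position'],c['orientation'],c['fx'],(c['depth']>0).mean())
    P=cloud(c)
    for t in ['board','tray','stand','rail','ears','scraper','chip_a','rack','ears_crown','gouge_a','carving']:
        for d in env.trace(c,t)[:3]:
            if d['score']<.4: continue
            m=d['mask']&(c['depth']>0); q=P[m]
            if len(q)<5: continue
            r=cv2.minAreaRect(q[:,:2].astype(np.float32))
            print(t,round(d['score'],2),len(q),'med',np.median(q,0).round(),'z',np.percentile(q[:,2],[2,98]).round(),'rect',np.round(r[0]),np.round(r[1]),round(r[2],1))
s=env.state();print(s)
E
```

```text
pics
top [ 394.84029345   15.90950967 1345.73745457] [-3.02375482 -0.02269375 -1.56902034] 495.832898354328 0.99613671875
board 0.79 7517 med [499. -14.  46.] z [40. 54.] rect [527. -17.] [260. 277.] 87.4
tray 0.72 3890 med [ 500. -207.    5.] z [-1. 33.] rect [ 504. -206.] [124. 259.] 87.7
stand 0.62 912 med [513. 176.  20.] z [ 2. 32.] rect [519. 169.] [ 62. 234.] 87.1
stand 0.46 524 med [ 706. -311.   35.] z [16. 40.] rect [ 707. -312.] [67. 66.] 86.4
rail 0.64 1857 med [ 483. -418.  116.] z [ -2. 182.] rect [ 498. -434.] [316. 129.] 12.7
scraper 0.62 872 med [509. 161.  45.] z [ 12. 110.] rect [515. 166.] [ 31. 199.] 86.0
chip_a 0.71 149 med [546. -19.  57.] z [ 43. 196.] rect [550. -20.] [43. 29.] 20.9
chip_a 0.61 140 med [465. -73.  57.] z [49. 63.] rect [464. -74.] [25. 41.] 61.8
chip_a 0.6 195 med [456.  38.  56.] z [43. 63.] rect [456.  38.] [30. 47.] 71.3
rack 0.66 2020 med [527. 397.  42.] z [ 12. 161.] rect [528. 412.] [198.  74.] 7.1
rack 0.47 151 med [454.  38.  57.] z [50. 64.] rect [455.  39.] [26. 41.] 69.2
ears_crown 0.85 1100 med [554. -33. 160.] z [ 69. 208.] rect
[... 1734 characters left out ...]
 rect [784. -50.] [179. 112.] 90.0
{'t': 1.2, 'joints': array([-1.34055637e+00,  4.90897636e-01,  1.55887336e+00,  1.52321868e-05,
        1.09166549e+00, -1.05609022e-01]), 'qvel': array([ 0.00037871, -0.00073469,  0.00134681, -0.0001127 , -0.00062675,
        0.00174927]), 'tau': array([ 1.40888322e-03, -6.12482214e+01, -2.58429891e+01,  6.93159015e-02,
        4.45058872e-02, -2.34332123e-05]), 'eef_pos': array([ 206.0106474 , -590.11442576,  214.67160163]), 'tcp_rot': array([3.14143594e+00, 3.01873333e-06, 3.35841957e-01]), 'ft_force': array([ 0.06782247, -0.19198978,  0.53371068]), 'moment': array([ 0.0357833 , -0.0039863 , -0.03571079]), 'grip_force': 0.0, 'opening': 0.999774411070332}
```

View pics/top0.png

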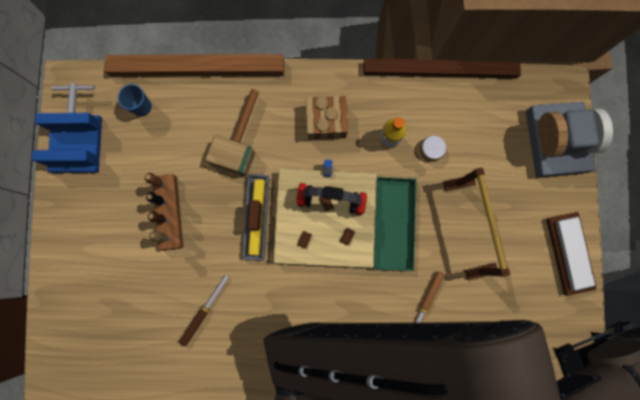

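```bash
python3 - <<'E'
from h import *
def fit(q,n):
    r=cv2.minAreaRect(q[:,:2].astype(np.float32)); print(n,len(q),'mean',q.mean(0).round(1),np.round(r[0],1),np.round(r[1],1),round(r[2],1))
for cam in ['top','scene']:
    c=env.read_camera(cam);P=cloud(c);m0=c['depth']>0
    def box(x0,x1,y0,y1,z0,z1): return P[m0&(P[...,0]>x0)&(P[...,0]<x1)&(P[...,1]>y0)&(P[...,1]<y1)&(P[...,2]>z0)&(P[...,2]<z1)]
    fit(box(450,650,-150,110,195,215),'crown')
    fit(box(450,650,-150,110,180,215),'archtop')
    fit(box(500,620,-150,110,66,215),'ears')
    fit(box(400,630,130,200,98,120),'handle top')
    fit(box(400,630,130,200,38,52),'bar top')
    fit(box(300,700,-550,-350,172,190),'posttops+rail')
    q=box(300,700,-550,-350,160,190)
    # rail: brass pixels by height 174-180 
    fit(box(330,700,-160,130,40,48),'board top')
    fit(box(330,700,-280,-140,26,34),'tray rim'); fit(box(330,700,120,230,22,31),'stand rim')
    for x0,x1 in [(380,420),(440,470),(490,520),(550,580),(600,640)]:
        a=box(x0,x1,-550,-350,150,190); 
        if len(a): i=a[:,2]>a[:,2].max()-4; print('rail',x0,a[i].mean(0).round(1),a[:,2].max().round(1))
E
```

```text
crown 266 mean [556.3 -29.  204.6] [557.3 -27.2] [65.  30.2] 82.1
archtop 457 mean [556.5 -28.8 197.8] [557.  -29.6] [101.7  30.2] 82.1
ears 1122 mean [554.  -28.7 154.9] [556.6 -29.4] [175.9  56.9] 81.8
handle top 309 mean [514.9 163.9 106. ] [515.7 164.2] [26.3 74.7] 86.4
bar top 432 mean [508.2 164.5  42.8] [523.4 166.3] [217.3  49.5] 4.7
posttops+rail 728 mean [ 492.  -414.9  177.6] [ 493.2 -414.6] [269.6  24.3] 12.4
board top 5977 mean [505.2 -12.3  44.9] [514.  -16.1] [260.8 250.6] 87.4
tray rim 373 mean [ 502.6 -204.8   29.9] [ 500.4 -202.9] [111.3 250.6] 87.5
stand rim 476 mean [520.9 170.3  26.4] [547.2 173.8] [295.1  87.8] 7.2
rail 380 [ 398.2 -436.9  179.9] 182.7
rail 440 [ 454.2 -423.8  180.6] 182.9
rail 490 [ 502.6 -414.1  181.2] 183.8
rail 550 [ 560.6 -398.2  182.6] 185.1
rail 600 [ 617.4 -388.4  184.8] 187.0
crown 157 mean [560.8 -25.1 203.9] [559.4 -26.8] [51.9 28.6] 84.3
archtop 249 mean [561.8 -16.  198.2] [559.3 -27.9] [97.6 28.6] 84.3
ears 1235 mean [563.8 -13.4 129.6] [559.1 -29. ] [179.1  54.4] 81.6
handle top 241 mean [519.1 168.5 105.8] [516.9 167.3] [27.4 75.9] 83.7
bar top 417 mean [527.  168.7  43.2] [517.1 166.5] [ 27.3 199.2] 86.2
posttops+rail 272 mean [ 502.4 -410.1  177.5] [ 496.2 -413.7] [268.7  24.9] 13.0
board top 3365 mean [522.4   4.8  45.8] [527.  -17.1] [262.8 282.7] 87.0
tray rim 184 mean [ 497.9 -237.    29.6] [ 503.  -201.2] [120.8 255.8] 88.2
stand rim 376 mean [522.8 182.5  26.4] [517.7 170.6] [ 59.5 231.4] 87.1
rail 380 [ 399.6 -434.5  179.4] 181.8
rail 440 [ 455.1 -421.8  179. ] 180.7
rail 490 [ 505.6 -409.8  178.7] 180.9
rail 550 [ 566.5 -397.7  179.2] 181.7
rail 600 [ 615.  -386.6  181.1] 183.5
```

The top view shows the ears at about (332,198), the three chips at (305,239), (347,236) and (325,203), and the scraper in its stand at (257,217). The tray is at (395,222), and the rail runs from (478,172) to (503,272). I'll lift, turn and go above the ears.

```bash
python3 -m inch '[[0,0,-0.183,0,0,-2,-1],[0,0,-0.183,0,0,-2,-1],[0,0,-0.183,0,0,-2,-1],[0,0,-0.183,0,0,-2,-1],[0,0,-0.183,0,0,-2,-1],[0,0,-0.183,0,0,-2,-1],[0,0,0,4.3,1.9,0,-1],[0,0,0,4.3,1.9,0,-1],[0,0,0,4.3,1.9,0,-1],[0,0,0,4.3,1.9,0,-1],[0,0,0,4.3,1.9,0,-1],[0,0,0,4.3,1.9,0,-1],[0,0,0,4.3,1.9,0,-1],[0,0,0,4.3,1.9,0,-1],[0,0,0,4.3,1.9,0,-1],[0,0,0,4.3,1.9,0,-1],[0,0,0,4.3,1.9,0,-1],[0,0,0,4.3,1.9,0,-1],[0,0,0,4.3,1.9,0,-1],[0,0,0,0,0,0,-1]]'
python3 - <<'E'
from h import *
c=env.read_camera('wrist');P=cloud(c);save(c,'w1')
m=(P[...,2]>197)&(P[...,2]<215)&(c['depth']>0)&(abs(P[...,0]-557)<90)&(abs(P[...,1]+28)<90)
q=P[m];print(len(q),c['position'])
if len(q)>5: print(cv2.minAreaRect(q[:,:2].astype(np.float32)),np.percentile(q,[2,50,98],axis=0).round(1))
c=env.read_camera('top');P=cloud(c)
print(env.state()['eef_pos'],env.state()['tcp_rot'],towards([557.5,-28.3,190]))
E
```

```text
t: 3.8
eef_pos: [527.9, -67.8, 334.4]
tcp_rot: [-3.141, -0.0, 1.437]
ft_force: [-0.4, -0.7, -0.6]
opening: 1.001
grip_force: 0.0
1666 [537.30370872   4.66532618 504.30055478]
((558.7698364257812, -30.130373001098633), (46.349395751953125, 30.009727478027344), 81.53252410888672) [[543.4 -52.  201.3]
 [558.4 -29.2 204.6]
 [573.6  -7.7 206.3]]
[526.8972771  -69.92243959 334.4834729 ] [-3.14127962e+00  2.83687471e-04  1.43495090e+00] [ 4.54244317  2.47291647 14.44628585]
```

```bash
python3 -m inch '[[0,0,0.007,2.2,1.3,1,-1],[0,0,0,2.21,1.29,1,-1],[0,0,0,0,0,3,-1],[0,0,0,0,0,3,-1],[0,0,0,0,0,3,-1],[0,0,0,0,0,2,-1],[0,0,0,0,0,1.3,-1],[0,0,0,0,0,0,-1],[0,0,0,0,0,0,1],[0,0,0,0,0,0,1],[0,0,0,0,0,0,1],[0,0,0,0,0,0,1],[0,0,0,0,0,0,1],[0,0,0,0,0,0,1]]'
```

```text
t: 5.65
eef_pos: [558.8, -30.0, 191.6]
tcp_rot: [-3.142, 0.0, 1.427]
ft_force: [0.8, -0.7, -0.3]
opening: 0.423
grip_force: 0.0
```

```bash
python3 -m inch '[[0,0,0,0,0,0,1],[0,0,0,0,0,0,1],[0,0,0,0,0,0,1],[0,0,0,0,0,0,1],[0,0,0,0,0,-1,1],[0,0,0,0,0,-1,1],[0,0,0,0,0,0,1]]'
```

```text
t: 6.52
eef_pos: [559.2, -30.1, 212.7]
tcp_rot: [3.14, 0.0, 1.427]
ft_force: [0.7, 0.1, -3.0]
opening: 0.315
grip_force: 30.0
```

```bash
python3 -m inch '[[0,0,0,0,0,-2,1],[0,0,0,0,0,-3,1],[0,0,-0.0915,0,0,-3,1],[0,0,-0.0915,0,0,-3,1],[0,0,-0.0915,0,0,-3,1],[0,0,-0.0915,0,0,-2,1],[0,0,0,-1,-0.4,0,1],[0,0,0,-2,-0.8,0,1],[0,0,0,-3,-1.2,0,1],[0,0,0,-4,-1.65,0,1],[0,0,0,-4,-1.65,0,1],[0,0,0,-4,-1.65,0,1],[0,0,0,-4,-1.65,0,1],[0,0,0,-4,-1.65,0,1],[0,0,0,-4,-1.65,0,1],[0,0,0,-3,-1.2,0,1],[0,0,0,-2,-0.8,0,1],[0,0,0,-1,-0.4,0,1],[0,0,0,0,0,0,1],[0,0,0,0,0,0,1]]'
python3 - <<'E'
from h import *
c=env.read_camera('wrist');save(c,'w2')
for cam in ['top','scene']:
    c=env.read_camera(cam);P=cloud(c)
    s=env.state()['eef_pos']
    m=(c['depth']>0)&(abs(P[...,0]-s[0])<140)&(abs(P[...,1]-s[1])<140)
    q=P[m&(P[...,2]>200)&(P[...,2]<s[2]-10)]
    if len(q)>5:print(cam,len(q),np.percentile(q,[0.5,50,99.5],axis=0).round(0),cv2.minAreaRect(q[:,:2].astype(np.float32)))
    q=P[m&(P[...,2]>170)&(P[...,2]<186)]
    if len(q)>5:print('rail',len(q),q.mean(0),cv2.minAreaRect(q[:,:2].astype(np.float32)))
print(s,env.state()['tcp_rot'],towards([494.7,-414,182]))
save(c,'s2')
E
```

```text
t: 9.02
eef_pos: [495.0, -412.7, 371.8]
tcp_rot: [3.141, 0.0, 1.793]
ft_force: [-0.4, -0.7, -2.6]
opening: 0.312
grip_force: 30.0
top 731 [[ 451. -370.  234.]
 [ 479. -340.  296.]
 [ 504. -322.  361.]] ((489.5924987792969, -395.0318908691406), (53.79035568237305, 143.1329345703125), 11.986832618713379)
rail 514 [ 532.03214397 -405.58035712  176.97565886] ((522.8165283203125, -407.2388916015625), (208.98770141601562, 22.20320701599121), 11.781126022338867)
scene 1039 [[ 451. -491.  231.]
 [ 499. -356.  282.]
 [ 539. -322.  360.]] ((494.9410705566406, -409.81658935546875), (57.64234924316406, 178.526123046875), 12.254042625427246)
rail 243 [ 522.66739119 -405.13827014  176.656738  ] ((495.71905517578125, -415.1710510253906), (267.0892028808594, 26.866884231567383), 12.577609062194824)
[ 495.00079326 -412.80046733  371.93017131] [3.14132825e+00 3.37429526e-04 1.79363405e+00] [-0.10393105 -0.06086683 18.99303785]
```

View pics/s2.png

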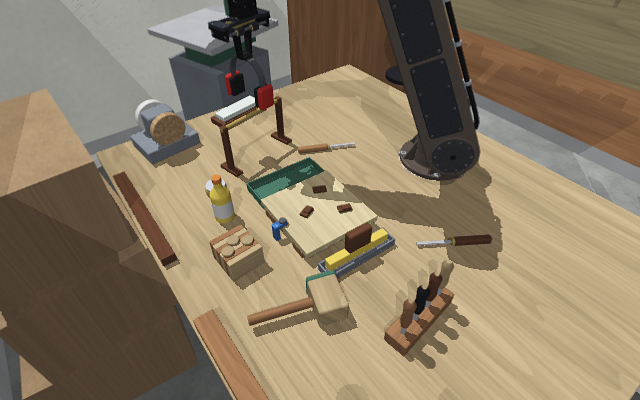

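The picture shows the ears hanging upright above the rail at (250,85), with the cups at (235,83) and (265,97). The rail is below them between its posts at (228,150) and (280,120). Lowering now.

```bash
python3 -m inch '[[0,0,0,-0.1,0,2,1],[0,0,0,0,0,3,1],[0,0,0,0,0,3,1],[0,0,0,0,0,3,1],[0,0,0,0,0,3,1],[0,0,0,0,0,2,1],[0,0,0,0,0,1,1],[0,0,0,0,0,0.6,1],[0,0,0,0,0,0.4,1],[0,0,0,0,0,0.3,1],[0,0,0,0,0,0.2,1],[0,0,0,0,0,0,1]]'
```

```text
t: 10.68
eef_pos: [494.9, -414.6, 186.7]
tcp_rot: [3.142, 0.0, 1.793]
ft_force: [-0.6, -0.5, -2.8]
opening: 0.313
grip_force: 30.0
```

```bash
python3 -m inch '[[0,0,0,0,0,0.2,1],[0,0,0,0,0,0.1,1],[0,0,0,0,0,0.1,1],[0,0,0,0,0,0,1]]'
```

```text
t: 11.18
eef_pos: [494.9, -414.5, 182.6]
tcp_rot: [-3.142, -0.0, 1.793]
ft_force: [-0.8, -0.4, -3.1]
opening: 0.309
grip_force: 30.0
```

```bash
python3 -m inch '[[0,0,0,0,0,0.1,1],[0,0,0,0,0,0.07,1],[0,0,0,0,0,0,1]]'
```

```text
t: 11.55
eef_pos: [495.0, -414.6, 181.5]
tcp_rot: [3.141, 0.001, 1.793]
ft_force: [-1.7, 1.7, 4.3]
opening: 0.313
grip_force: 30.0
```

```bash
python3 -m inch '[[0,0,0,0,0,0,0.1],[0,0,0,0,0,0,0.1],[0,0,0,0,0,0,0.1],[0,0,0,0,0,0,-0.2],[0,0,0,0,0,0,-0.2],[0,0,0,0,0,-1,-0.2],[0,0,0,0,0,-3,-0.2],[0,0,0,0,0,-4,-0.2],[0,0,0,0,0,-4,-0.2],[0,0,0,0,0,0,-0.2]]'
python3 - <<'E'
from h import *
for cam in ['wrist','scene']:
    c=env.read_camera(cam);P=cloud(c)
    m=(c['depth']>0)&(abs(P[...,0]-495)<90)&(abs(P[...,1]+414)<90)
    for lo,hi in [(189,205),(60,110)]:
        q=P[m&(P[...,2]>lo)&(P[...,2]<hi)]
        if len(q)>5:print(cam,len(q),np.percentile(q,[1,50,99],axis=0).round(0),cv2.minAreaRect(q[:,:2].astype(np.float32)))
print(env.state()['eef_pos'])
E
```

```text
t: 12.8
eef_pos: [495.5, -415.1, 305.0]
tcp_rot: [3.138, 0.005, 1.793]
ft_force: [0.4, 0.0, -0.8]
opening: 0.599
grip_force: 0.0
wrist 1697 [[ 479. -438.  191.]
 [ 495. -414.  195.]
 [ 512. -392.  196.]] ((495.4429016113281, -415.1816711425781), (29.882343292236328, 46.586029052734375), 12.481522560119629)
wrist 1810 [[ 453. -501.   76.]
 [ 490. -353.  104.]
 [ 537. -327.  108.]] ((495.3421936035156, -414.0193176269531), (55.69879913330078, 174.1980743408203), 12.539498329162598)
scene 80 [[ 478. -439.  190.]
 [ 496. -410.  196.]
 [ 512. -388.  199.]] ((496.4256591796875, -413.7669982910156), (30.830585479736328, 49.39574432373047), 18.03790855407715)
scene 464 [[ 453. -488.   61.]
 [ 500. -356.   89.]
 [ 538. -325.  109.]] ((494.2668151855469, -411.8900146484375), (58.77800750732422, 176.1720733642578), 12.279212951660156)
[ 494.79038888 -414.42009454  301.26397008]
```

The ears are hanging on the rail (crown top at 196, upright). Next is the scraper.

```bash
python3 -m inch '[[0,0,-0.161,0,0,0,-1],[0,0,-0.161,0,0,0,-1],[0,0,-0.161,0,0,0,-1],[0,0,-0.161,0,0,0,-1],[0,0,-0.161,0,0,0,-1],[0,0,-0.161,0,0,0,-1],[0,0,-0.161,0,0,0,-1],[0,0,-0.161,0,0,0,-1],[0,0,0,0.13,4.8,0,-1],[0,0,0,0.13,4.8,0,-1],[0,0,0,0.13,4.8,0,-1],[0,0,0,0.13,4.8,0,-1],[0,0,0,0.13,4.8,0,-1],[0,0,0,0.13,4.8,0,-1],[0,0,0,0.13,4.8,0,-1],[0,0,0,0.13,4.8,0,-1],[0,0,0,0.13,4.8,0,-1],[0,0,0,0.13,4.8,0,-1],[0,0,0,0.13,4.8,0,-1],[0,0,0,0.13,4.8,0,-1]]'
python3 -m inch '[[0,0,0,0,0,0,-1],[0,0,0,0,0,0,-1]]'
python3 - <<'E'
from h import *
c=env.read_camera('wrist');P=cloud(c);save(c,'w3')
def fit(x0,x1,y0,y1,z0,z1,n):
    q=P[(c['depth']>0)&(P[...,0]>x0)&(P[...,0]<x1)&(P[...,1]>y0)&(P[...,1]<y1)&(P[...,2]>z0)&(P[...,2]<z1)]
    if len(q)>5: r=cv2.minAreaRect(q[:,:2].astype(np.float32)); print(n,len(q),np.round(r[0],1),np.round(r[1],1),round(r[2],2),np.median(q,0).round(1))
fit(400,630,120,220,97,120,'handle'); fit(380,650,120,220,35,50,'bar+board'); fit(380,650,150,220,36,50,'bar')
fit(380,650,120,230,20,31,'standrim'); fit(340,700,-160,130,42,48,'board')
fit(340,600,-130,110,54,64,'chips')
s=env.state();print(s['eef_pos'],s['tcp_rot'])
E
```

```text
t: 15.4
eef_pos: [513.8, 162.9, 299.9]
tcp_rot: [-3.141, -0.002, 3.081]
ft_force: [0.3, -0.1, 1.4]
opening: 0.998
grip_force: 0.0
t: 15.65
eef_pos: [514.0, 161.1, 300.1]
tcp_rot: [-3.141, -0.002, 3.081]
ft_force: [0.1, -0.0, 0.9]
opening: 1.001
grip_force: 0.0
handle 1471 [516.9 166.1] [25.9 74.5] 86.2 [515.  166.  105.6]
bar+board 1730 [534.4 169.3] [234.9  66.9] 9.22 [467.  167.9  41.7]
bar 1701 [534.3 170.4] [234.9  64.7] 9.22 [466.2 168.1  41.7]
standrim 1949 [526.1 171.2] [249.5  89.6] 6.62 [515.2 181.7  25.5]
board 33055 [515.5 -17.1] [261.5 250.9] 87.42 [496.9 -14.7  45. ]
chips 1417 [486.6 -29.6] [121.9 156.1] 63.56 [466.  -16.9  58.3]
[514.16323338 160.62261711 300.33534784] [-3.14104712e+00 -1.09250647e-03  3.08036815e+00]
```

View pics/w3.png

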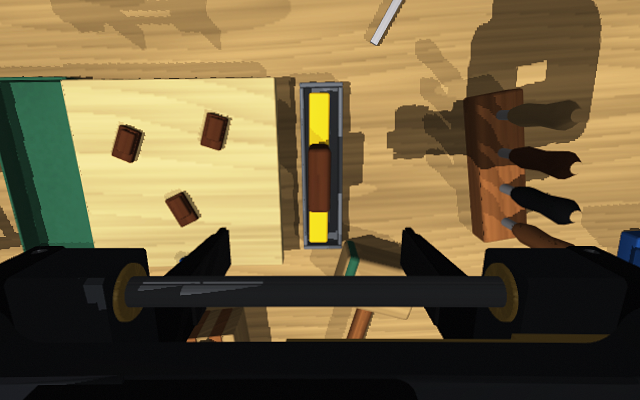

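The wrist picture shows the scraper centred at (318,165) in its stand, with the handle at (318,178). The chips are clear on the board at (127,143), (214,131) and (182,208), and the bar's length covers them all. Descend and grip.

```bash
python3 -m inch '[[0,0,0.005,-0.24,0.56,3,-1],[0,0,0,0,0,5,-1],[0,0,0,0,0,5,-1],[0,0,0,0,0,4,-1],[0,0,0,0,0,3,-1],[0,0,0,0,0,2,-1],[0,0,0,0,0,1.3,-1],[0,0,0,0,0,0.5,-1],[0,0,0,0,0,0,0],[0,0,0,0,0,0,1],[0,0,0,0,0,0,1],[0,0,0,0,0,0,1],[0,0,0,0,0,0,1],[0,0,0,0,0,0,1],[0,0,0,0,0,0,1],[0,0,0,0,0,0,1],[0,0,0,0,0,0,1],[0,0,0,0,0,0,1],[0,0,0,0,0,0,1]]'
```

```text
t: 18.08
eef_pos: [517.1, 166.8, 62.8]
tcp_rot: [-3.141, -0.0, 3.076]
ft_force: [-0.8, -0.3, -2.4]
opening: 0.271
grip_force: 30.0
```

```bash
python3 -m inch '[[0,0,0,0,0,-1,1],[0,0,0,0,0,-2,1],[0,0,0,0,0,-2,1],[0,0,-0.02,0,0,-1,1],[0,0,0,0,-1.5,0,1],[0,0,0,0,-2.5,0,1],[0,0,0,0,-2.5,0,1],[0,0,0,0,-1,0,1],[0,0,0,0,0,0.8,1],[0,0,0,0,0,0.7,1],[0,0,0,0,0,0.4,1],[0,0,0,0,0,0,1]]'
python3 - <<'E'
from h import *
c=env.read_camera('scene');save(c,'s4')
E
```

```text
t: 19.58
eef_pos: [513.4, 92.3, 103.4]
tcp_rot: [-3.141, -0.001, 3.096]
ft_force: [-0.6, -0.4, -2.8]
opening: 0.272
grip_force: 30.0
```

View pics/s4.png

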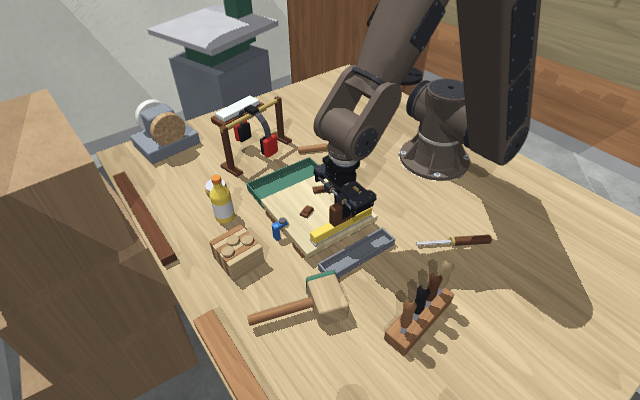

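The scraper is gripped upright on the board at (340,225), its bar behind all the chips, and the ears are hanging on the rail at (255,130). Sweeping now.

```bash
python3 -m inch '[[0,0,0,0,-0.7,0,1],[0,0,0,0,-1.2,0,1],[0,0,0,0,-1.4,0,1],[0,0,0,0,-1.4,0,1],[0,0,0,0,-1.4,0,1],[0,0,0,0,-1.4,0,1],[0,0,0,0,-1.4,0,1],[0,0,0,0,-1.4,0,1],[0,0,0,0,-1.4,0,1],[0,0,0,0,-1.4,0,1],[0,0,0,0,-1.4,0,1],[0,0,0,0,-1.4,0,1],[0,0,0,0,-1.3,0,1],[0,0,0,0,-1,0,1],[0,0,0,0,0,0,1]]'
python3 - <<'E'
from h import *
c=env.read_camera('top');save(c,'t5');P=cloud(c)
c=env.read_camera('wrist');cv2.imwrite('pics/tw.png',np.hstack([cv2.resize(cv2.imread('pics/t5.png')[150:290,240:440],(400,280)),cv2.resize(c['img'][...,::-1],(400,280))]))
E
```

```text
t: 21.5
eef_pos: [505.3, -90.6, 103.9]
tcp_rot: [-3.141, 0.0, 3.095]
ft_force: [-0.3, -0.3, -0.9]
opening: 0.273
grip_force: 30.0
```

View pics/tw.png

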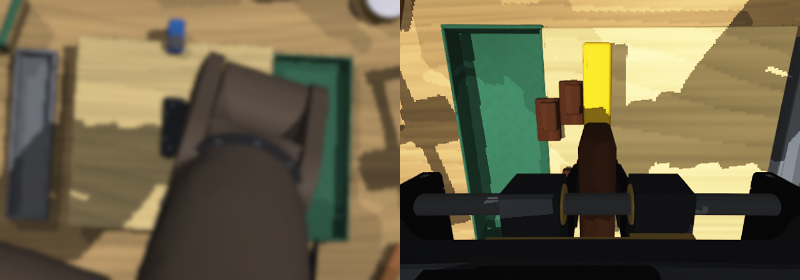

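The chips are in front of the bar: two at (548,120) and (570,103) in the wrist half, and the third partly hidden at (567,170). Push them over the edge.

```bash
python3 -m inch '[[0,0,0,0,-0.8,0,1],[0,0,0,0,-1,0,1],[0,0,0,0,-1,0,1],[0,0,0,0,-1,0,1],[0,0,0,0,-1,0,1],[0,0,0,0,-1,0,1],[0,0,0,0,-0.8,0,1],[0,0,0,0,-0.5,0,1],[0,0,0,0,0,0,1],[0,0,0,0,0,0,1]]'
python3 - <<'E'
from h import *
for n in ['wrist','scene']:
    c=env.read_camera(n);P=cloud(c);save(c,n+'6')
    for d in env.trace(c,'chip_a')[:4]:
        q=P[d['mask']&(c['depth']>0)]; print(n,d['score'],len(q),np.median(q,0).round(),np.percentile(q[:,2],[5,95]).round())
E
```

```text
t: 22.85
eef_pos: [502.0, -160.7, 103.9]
tcp_rot: [-3.142, -0.0, 3.096]
ft_force: [-0.3, -0.3, -1.7]
opening: 0.271
grip_force: 30.0
wrist 0.53 57 [ 522. -191.   18.] [13. 19.]
wrist 0.51 1303 [ 608. -358.   12.] [ 5. 13.]
wrist 0.4 7156 [ 478. -329.   76.] [ 45. 103.]
```

View pics/wrist6.png

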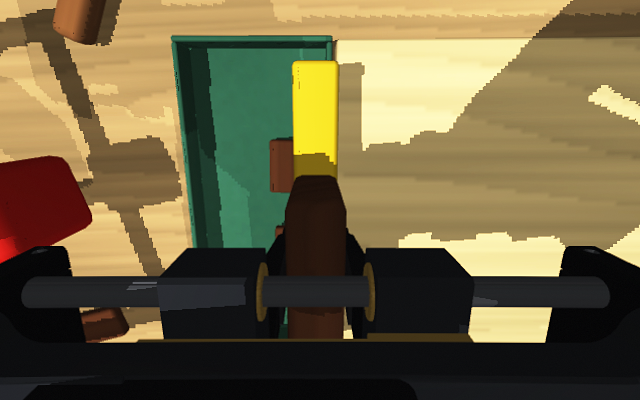

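The picture shows one chip down in the tray at (282,165), part of another at (280,230), and the third hidden by the gripper. I'll lift, back off and look.

```bash
python3 -m inch '[[0,0,0,0,0,-1.5,1],[0,0,0,0,0,-2,1],[0,0,0,0,2,0,1],[0,0,0,0,4,0,1],[0,0,0,0,4,0,1],[0,0,0,0,4,0,1],[0,0,0,0,4,0,1],[0,0,0,0,2,0,1],[0,0,0,0,0,0,1]]'
python3 - <<'E'
from h import *
for n in ['wrist','scene','top']:
    c=env.read_camera(n);P=cloud(c);save(c,n+'7')
    for d in env.trace(c,'chip_a')[:5]:
        q=P[d['mask']&(c['depth']>0)]; print(n,d['score'],len(q),np.median(q,0).round(),np.percentile(q[:,2],[5,95]).round())
a=cv2.imread('pics/wrist7.png');b=cv2.imread('pics/scene7.png')[140:265,230:400]
cv2.imwrite('pics/c7.png',np.hstack([cv2.resize(a,(400,300)),cv2.resize(b,(400,300))]))
E
```

```text
t: 24.18
eef_pos: [510.7, 40.8, 138.8]
tcp_rot: [3.142, -0.0, 3.098]
ft_force: [0.1, 0.6, -1.8]
opening: 0.273
grip_force: 30.0
wrist 0.8 639 [ 448. -156.   34.] [32. 36.]
wrist 0.68 1265 [ 540. -180.   18.] [15. 19.]
wrist 0.57 1353 [ 472. -182.   18.] [14. 19.]
scene 0.56 30 [ 471. -183.   20.] [16. 22.]
scene 0.29 516 [247. 322.  18.] [ 5. 25.]
top 0.64 154 [ 469. -181.   18.] [13. 23.]
top 0.43 103 [ 448. -157.   34.] [22. 39.]
```

View pics/c7.png

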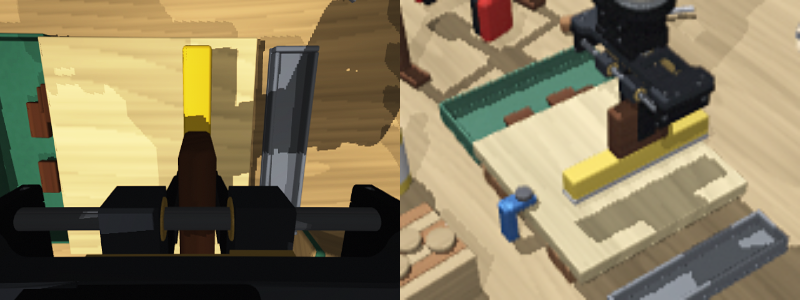

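```bash
python3 - <<'E'
from h import *
for n in ['wrist','scene','top']:
    c=env.read_camera(n);P=cloud(c)
    def q(x0,x1,y0,y1,z0,z1): return P[(c['depth']>0)&(P[...,0]>x0)&(P[...,0]<x1)&(P[...,1]>y0)&(P[...,1]<y1)&(P[...,2]>z0)&(P[...,2]<z1)]
    a=q(380,650,135,210,22,31)
    if len(a)>20: r=cv2.minAreaRect(a[:,:2].astype(np.float32)); print(n,'stand',len(a),np.round(r,1) if 0 else r)
    d=env.trace(c,'stand')[:1]
    if d:
        m=d[0]['mask']&(c['depth']>0)&(P[...,2]>21)&(P[...,2]<31); a=P[m]; print('net',d[0]['score'],len(a)); 
        if len(a)>20: print(cv2.minAreaRect(a[:,:2].astype(np.float32)))
    a=q(410,490,-172,-149,22,42)
    if len(a)>5: print('chip3',len(a),np.percentile(a,[1,25,50,75,99],axis=0).round(1).tolist(),cv2.minAreaRect(a[:,:2].astype(np.float32)))
s=env.state();print(s['eef_pos'],s['tcp_rot'])
E
```

```text
wrist stand 3860 ((526.5783081054688, 172.6807403564453), (247.7913360595703, 67.29823303222656), 1.709091067314148)
net 0.93 3888
((518.1605224609375, 170.36508178710938), (57.1292610168457, 229.4842529296875), 87.68562316894531)
chip3 679 [[430.4, -163.0, 30.9], [439.2, -159.0, 33.1], [447.8, -155.5, 34.0], [456.8, -153.4, 34.9], [469.7, -150.9, 37.1]] ((449.891357421875, -157.32212829589844), (13.413622856140137, 40.33332061767578), 89.8388442993164)
scene stand 436 ((517.7568359375, 170.44110107421875), (58.581092834472656, 231.38807678222656), 87.79653930664062)
net 0.77 455
((517.7634887695312, 170.872802734375), (58.48665237426758, 231.39566040039062), 88.08953857421875)
chip3 17 [[433.9, -161.9, 33.7], [441.3, -160.0, 35.8], [449.4, -158.6, 36.6], [457.4, -154.8, 38.3], [468.2, -153.4, 39.3]] ((451.1210021972656, -157.65379333496094), (35.35517501831055, 7.764039993286133), 6.373258113861084)
top stand 272 ((524.9755249023438, 181.098388671875), (67.78729248046875, 243.63931274414062), 85.50957489013672)
net 0.91 245
((518.0618896484375, 175.35385131835938), (51.51862716674805, 230.77630615234375), 84.45404052734375)
chip3 105 [[428.8, -169.5, 23.2], [439.4, -160.0, 30.2], [450.0, -154.8, 33.0], [460.5, -151.4, 35.7], [488.0, -149.2, 40.4]] ((459.08062744140625, -159.1487274169922), (20.68909454345703, 60.7131462097168), 89.33148956298828)
[511.23451085  38.69299802 138.89930382] [-3.14150942e+00  2.51034572e-05  3.09540053e+00]
```

Chip 3 stands on edge inside the tray, with its top at about 34 and the centre of its face at about 20, below the rim. Now I'll return the scraper.

```bash
python3 -m inch '[[0,0,0,-0.08,1.2,0,1],[0,0,0,0,3,0,1],[0,0,0,0,4,0,1],[0,0,0,0,3.5,0,1],[0,0,0,0,1.5,0,1],[0,0,0,0,0,0,1],[0,0,0,0,0,2,1],[0,0,0,0,0,2,1],[0,0,0,0,0,1.5,1],[0,0,0,0,0,1,1],[0,0,0,0,0,0.5,1],[0,0,0,0,0,0,1]]'
```

```text
t: 26.28
eef_pos: [518.1, 170.7, 68.9]
tcp_rot: [-3.141, -0.0, 3.096]
ft_force: [0.9, 0.1, -0.8]
opening: 0.272
grip_force: 30.0
```

```bash
python3 -m inch '[[0,0,0,0,0,0.3,1],[0,0,0,0,0,0.2,1],[0,0,0,0,0,0.1,1],[0,0,0,0,0,0,1]]'
```

```text
t: 26.78
eef_pos: [518.1, 170.7, 62.9]
tcp_rot: [-3.141, 0.0, 3.096]
ft_force: [0.1, -0.2, -2.4]
opening: 0.269
grip_force: 30.0
```

```bash
python3 -m inch '[[0,0,0,0,0,0.07,1],[0,0,0,0,0,0.07,1],[0,0,0,0,0,0,1]]'
```

```text
t: 27.15
eef_pos: [518.2, 170.8, 62.7]
tcp_rot: [3.142, 0.001, 3.096]
ft_force: [-3.0, -1.0, 13.9]
opening: 0.271
grip_force: 30.0
```

Firm contact with the stand's floor. Release and retreat.

```bash
python3 -m inch '[[0,0,0,0,0,-0.08,1],[0,0,0,0,0,0,0],[0,0,0,0,0,0,-0.5],[0,0,0,0,0,0,-0.5],[0,0,0,0,0,0,-0.5],[0,0,0,0,0,0,-0.5],[0,0,0,0,0,-1,-0.5],[0,0,0,0,0,-3,-0.5],[0,0,0,0,0,-5,-0.5],[0,0,0,0,0,-5,-0.5],[0,0,0,0,0,-5,-0.5],[0,0,0,0,0,-2,-0.5],[0,0,0,0,0,0,-0.5],[0,0,0,0,0,0,-0.5]]'
python3 - <<'E'
from h import *
c=env.read_camera('wrist');P=cloud(c);save(c,'w8')
def q(x0,x1,y0,y1,z0,z1): return P[(c['depth']>0)&(P[...,0]>x0)&(P[...,0]<x1)&(P[...,1]>y0)&(P[...,1]<y1)&(P[...,2]>z0)&(P[...,2]<z1)]
a=q(400,630,120,220,97,120);print('handle',cv2.minAreaRect(a[:,:2].astype(np.float32)),np.percentile(a[:,2],[2,50,98]))
for d in env.trace(c,'stand')[:1]:
    m=d['mask']&(c['depth']>0)&(P[...,2]>21)&(P[...,2]<31);print('stand',cv2.minAreaRect(P[m][:,:2].astype(np.float32)))
for n in ['scene','top']:
    c=env.read_camera(n);P=cloud(c);save(c,n+'8')
    a=q(405,585,-500,-320,186,205);print('crown',n,len(a),cv2.minAreaRect(a[:,:2].astype(np.float32)),np.median(a[:,2]))
    for d in env.trace(c,'chip_a')[:4]:
        b=P[d['mask']&(c['depth']>0)]; print(d['score'],np.median(b,0).round())
cv2.imwrite('pics/c8.png',np.hstack([cv2.resize(cv2.imread('pics/w8.png'),(400,250)),cv2.resize(cv2.imread('pics/scene8.png')[80:280,180:500],(400,250))]))
E
```

```text
t: 28.9
eef_pos: [517.6, 170.6, 271.5]
tcp_rot: [-3.141, -0.001, 3.096]
ft_force: [-0.5, -0.3, -0.1]
opening: 0.747
grip_force: 0.0
handle ((518.44287109375, 172.0283203125), (25.298503875732422, 74.70952606201172), 86.80071258544922) [101.37213677 105.5793762  107.37690499]
stand ((519.1383056640625, 170.5231475830078), (56.00759506225586, 230.28260803222656), 87.43827056884766)
crown scene 98 ((495.26654052734375, -410.6089782714844), (30.680814743041992, 54.931575775146484), 12.496737480163574) 195.1301047217836
0.54 [ 539. -185.   19.]
0.32 [ 317. -298.   18.]
crown top 223 ((494.03399658203125, -413.7325439453125), (27.594926834106445, 54.446102142333984), 13.645587921142578) 195.0036053601625
0.73 [ 540. -182.   19.]
0.66 [ 468. -181.   19.]
0.5 [ 450. -157.   34.]
```

View pics/c8.png

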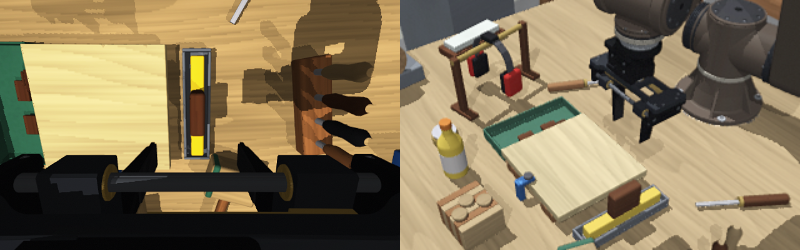

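Both halves show the scraper upright in its stand, at (197,105) and (625,200). The chips are in the tray at (550,125) and (28,105), and the ears hang on the rail at (495,65). Everything checks out, so I'm handing in.

```bash
python3 -c "
from cell import env
print(env.job_done())"
```

```text
the job is handed in; nothing more can be done
None
```

I finished and handed in the job at about 29 s on the robot's clock, but the hand-in returned no verdict: the ear defenders hang on the rail, all three chips are in the tray (one on edge against the wall, by my estimate below the rim), and the scraper stands upright in its stand.

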